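# Load a specimen carrier under the sprung hold-down arm of a microscope stage

### The arm

A 6-joint arm with a two-finger parallel gripper is mounted at the origin on the work surface. World frame = base frame: x ahead of the robot, y to its left, z up, the work surface at z = 0. Lengths are in m, angles in degrees, forces in N, time in s.
With the tool pointing down it reaches from about 0.4 to 0.825 m from the base axis. Payload 7 kg.
Tool frame: the origin (TCP) lies at the very end of the fingers, on their centre line; the grasp point (between the pads) lies 19 mm behind it (ctrl.tcp_to_grasp is the distance from the TCP to the grasp point, in m); z points along the fingers, y is the direction in which the jaws open and shut (so a half turn about z gives the same grasp; the last joint's range is limited). The gripper opens to 88 mm and grips with 3 to 60 N. Pads are 19 mm wide; open, the fingers measure 130 mm over their backs; the gripper's body (78 mm by 193 mm) begins 47 mm behind the grasp point.
Start: joints at [89.273, 20.546, 0.682, 0, -70.136, -16.507], TCP at [0.2, 0.645, 0.227] pointing down, gripper open.
Joint ranges: [-176.03, 176.03], [-82.01, 121.73], [-58.28, 71.71], [-173.87, 95.51], [-174.79, -0.11], [-173.66, 173.66]. Speed limits (degrees/s): [136.94, 136.94, 172.46, 180, 180, 180].

### API

Orientations are given as [roll, pitch, yaw] about the fixed x, y, z axes, in that order (R = Rz(yaw) Ry(pitch) Rx(roll)).
In Python, from plant import ctrl gives the robot as it stands.
- The arm moves only by the tool jog_arm, never from a script. Its argument "commands" is a list of rows, each an object of numbers: "x", "y", "z": the shift along the tool's x, y, z in cm; "roll": the turn about the tool's z in rad. In form: [{"x": .., "y": .., "z": .., "roll": ..}, ...]. A call has 1 to 12 rows; each row shifts and turns the commanded pose from where the row before left it, along the tool's axes as they then stand; what a row does not reach is not made up. A row lasts 1/10 s, in which the tool goes at most 50 mm and 8.59 degrees, less where a joint would pass 70% of its speed; a pose out of reach is approached as far as the arm can. A call is refused whole if a number of a shift passes 5 or a number of a turn 0.15, either way. A call with a gripper value outside its range is refused whole. "gripper" is the finger opening in cm, from 0 to 8.76, set as the call begins (left out, the last holds). The fingers move at their own pace and stop on an object; the grip force is fixed at half the most. Time passes only in rows, so rows that do not move let the fingers close. It gives the time, the measured TCP pose, the force and the opening at its end, in the units of the state.
- ctrl.get_obs(): the state, without advancing time (a new reading comes with each control period).
- ctrl.snapshot(name): name is "side" or "top" or "wrist"; returns a dict with "image" (384x512x3 uint8, red, green, blue), "mtx" (3x3 intrinsics, pixels), "k1" (the pictures are not rectified: a ray, as slopes to the right and down, at radius r is drawn at 1 + k1 r^2 times it, then the intrinsics apply), "position" and "orientation" of the camera in the world; the wrist camera has in their place "hand_eye" (4x4, takes a point from camera to tool coordinates, whose origin is the TCP and whose axes are the flange's). Camera axes: x right, y up, looking along -z (the intrinsics and any distortion apply to the point x, -y, -z); pixel columns grow to the right and rows downward; lengths in m; the calibration is good to about 2 mm. A picture is of the moment at which its call begins: read the wrist's pose just before it. There is no depth.
- ctrl.close_job(): hands the job in, once; it reports no verdict.
Trained networks look in the newest picture that a camera, given by its name, has taken for a name from the list of things; names that differ only in an ending like _2 or _b are one class to them, and where a whole thing is asked for, a point or a joint stands for the part that bears it (a point fixed in the world has none). Each returns a list of dicts, best first, with "confidence" (0 to 1); they miss things now and then, are a little off and sometimes report something else, mostly with a low value. They report only what shows in the picture. A call takes as long as a camera call. They do not tell look-alikes from the thing itself.
- ctrl.search_frame(camera, query): "position" ([column, row] as shares, 0 to 1, of the picture: columns of its width, rows of its height, amid what is visible of it).
- ctrl.regions_of(camera, query): "mask" (384x512 bool, what is visible of it) and "position" ([column, row] as shares, 0 to 1, of the picture: columns of its width, rows of its height, amid what is visible of it).
The state is a dict: "clock": time; "joint_pos": joint angles; "qvel": joint speeds; "tau": joint torques, N m; "tool_pos": TCP position; "orientation": TCP orientation; "force": force on the tool from outside, world axes, zero at the start; "moment": the same for the moment, N m; "opening": finger opening in m.
Only numpy, scipy, OpenCV 4.12 (cv2) and the standard library are available. Lean on these libraries where they do the work, as an engineer would, in place of code of your own. Each camera call takes 0.05 s, during which the arm holds its last target.

### The job

Pick up the specimen carrier by its upright tab, put it on the black microscope stage in front of the guide rails and slide it, bevelled nose first, between the rails so that its nose pushes the sprung hold-down arm up and back. Keep sliding until the nose is home at the end stop and the arm's roller has dropped into the groove across the carrier, then let go and leave it clamped. Feel for the stop and do not ram it or press the carrier hard on the stage, and leave the vial rack, the bottle and the jar where they are.

Things in the scene. Friction and masses are not known exactly. Their poses are not given: they have to be found in the camera images.
- carrier: Bare aluminium specimen carrier plate, 120 mm long (its x, from -55 to +65 mm), 50 mm wide (its y), 14 mm thick, about 0.2 kg. Origin on its underside, 55 mm from the tail, z up. At the +x end (nose) the top is bevelled from 14 mm high at x=+49 mm to 3 mm high at the tip, x=+65 mm. A glass dish 18 mm across, 4 mm high, is fixed at x=-10 mm. Starts flat on the bench, left or right of the stage.
- carrier_tab (a point): Foot of the carrier's grip tab, at carrier x=-35 mm, y=0, 14 mm above its underside (on its top face). The upright tab, 26 mm (carrier x) by 12 mm (carrier y), rises 34 mm from here. Grip it across the 12 mm, fingertips a few mm above the top face.
- carrier_groove (a point): Middle of the groove across the carrier's top, at carrier x=+12 mm, y=0, on the groove's floor, 9 mm above the underside. The groove runs along carrier y, is 16 mm wide (x) and 5 mm deep.
- stage: Fixed black microscope stage plate, 300 mm (its x) by 140 mm (its y), 14 mm high; origin at the centre of its underside, z up. +x is the way the carrier is slid. From x=-150 to -30 mm it is bare. Nothing on it is higher than 60 mm above the bench.
- rails (a point): On the stage's top, at stage x=0, y=0, midway between the near ends of two straight aluminium guide rails, 10 mm high, that run from here to stage x=+62 mm. Their inner faces are at y=-27 and +27 mm: 2 mm of room each side of the carrier. Before them, from x=-30 mm to 0, they flare outward by about 10 mm each side.
- clip_mid (a point): Point of the stage's top at stage x=+40 mm, y=0. A clip block with the arm and the end stop is clamped in a slot: the resting arm's roller axis is at x=+40 mm, 12 mm above the plate, the 12 mm high stop's face at x=+93 mm, both shifted together by one unmeasured setting of up to 18 mm either way, to be seen or felt. Nose at the stop puts the groove under the roller (within 1 mm).
- holddown (a joint): Angle (rad) of the sprung arm on a level hinge along stage y, 70 mm beyond its white roller (14 mm diameter, 18 mm wide). 0 at rest, grows as the roller lifts: about 0.13 on top of the carrier, 0.06 in its groove (also half-way up the bevel). It bears down with about 2.5 N at rest, 4 N on top. Pushing under it takes up to about 10 N; force climbs sharply at the stop: keep below 20 N.
- rack: Bystander: blue vial rack, 110 by 70 mm, 87 mm high, with eight capped vials; origin at the centre of its underside. It lies on the other side of the stage from the carrier. Leave it alone.
- bottle: Bystander: bottle, 60 mm across, 130 mm high, origin at the centre of its underside, far left. Leave it alone.
- jar: Bystander: glass jar, 56 mm across, 75 mm high, origin at the centre of its underside, far right. Leave it alone.
Not all that is in view belongs to the job. What is shaped like the carrier but pink is not meant.

How it is judged (in metres and radians):
On the way, in this order (a step that is already met when the one before it is completed fails the run):
1. the carrier, in front of the rails, has come down onto the stage plate and lies flat there (z of carrier in the frame of stage between 0.01 and 0.018 m and y of carrier in the frame of stage between -0.02 and 0.02 m and x of carrier in the frame of stage between -0.14 and -0.035 m), for 0.1 s.
2. the carrier has pushed the arm back: the roller rides on top of it (value of joint holddown above 0.105 rad and z of carrier in the frame of stage below 0.018 m), for 0.05 s.
3. the roller has dropped into the groove of the carrier (value of joint holddown between 0.04 and 0.08 rad and x of carrier in the frame of stage above 0.0075 m), for 0.1 s.
At the end, for the whole second after the job is handed in: Carrier flat on the stage between the rails (4 mm, 0.1 rad, tilt 0.06 rad, underside 12-17 mm up), its origin 7.5-49 mm beyond the stage's, the arm's roller bearing in its groove (arm 0.04 to 0.075 rad), released and at rest (10 mm/s) (value of joint holddown between 0.04 and 0.075 rad and x of carrier in the frame of stage between 0.0075 and 0.049 m and y of carrier in the frame of stage between -0.004 and 0.004 m and z of carrier in the frame of stage between 0.012 and 0.017 m and angle between the x axis of carrier and the x axis of stage, either way round below 0.1 rad and angle between carrier's own z axis and vertical below 0.06 rad and linear speed of carrier below 0.01 m/s); the robot touches nothing.
It fails at once if the carrier is rammed or pressed hard: its contact forces on the stage, rails, arm and stop add up to more than 40 N (contact force between carrier and stage above 40 N).
It fails at once if the vial rack is moved by more than 15 mm or tipped (distance of rack from where it was at the start of the episode above 0.015 m or angle between rack's own z axis and vertical above 0.2 rad).
It fails at once if the bottle is moved by more than 15 mm or tipped (distance of bottle from where it was at the start of the episode above 0.015 m or angle between bottle's own z axis and vertical above 0.2 rad).
It fails at once if the jar is moved by more than 15 mm or tipped (distance of jar from where it was at the start of the episode above 0.015 m or angle between jar's own z axis and vertical above 0.2 rad).
It also fails if it takes over 72 s, if anything falls off the work surface, if the arm or the gripper's body presses on something with over 40 N, if the wrist force passes 120 N, or if a joint passes its speed limit or range.

## Working session

There is one attempt and no reset: what is moved stays moved. The work goes in short steps, Python scripts to look and compute and a tool call to move; the robot and the scene stay as the last step left them, time stands still between calls to the robot, and variables do not carry over. Pictures are saved under pics/ and viewed, and the job is handed in when it is done.

Besides the shell and the picture viewer there is one more tool, called as name([rows], argument=value, ...), one row to a line, values as JSON. jog_arm: Moves the arm, as the interface text tells. Its arguments: {"type":"object","properties":{"commands":{"type":"array"},"gripper":{"type":"number"}},"required":["commands"]}

```bash
ls; mkdir -p pics
python3 - <<'E'
from plant import ctrl
import cv2
o=ctrl.get_obs();print(o)
for n in ["side","top","wrist"]:
    s=ctrl.snapshot(n);cv2.imwrite(f"pics/{n}0.png",s["image"][:,:,::-1])
    print(n,{k:v for k,v in s.items() if k!="image"})
    for q in ["carrier","carrier_tab","carrier_groove","stage","rails","clip_mid","holddown","rack","jar","bottle"]:
        try: print(q,[(round(float(r["confidence"]),2),[round(float(r["position"][0])*512) if 0 else round(float(r["position"][0]*512),1),round(float(r["position"][1]*384),1)]) for r in ctrl.search_frame(n,q)][:4])
        except Exception as e: print(q,e)
E
```

```text
pics
{'clock': 0.0, 'joint_pos': array([ 8.92711322e+01,  2.05916041e+01,  6.32710671e-01, -1.94247376e-02,
       -7.01349232e+01, -1.65073043e+01]), 'qvel': array([ 0.03035508, -0.0020774 , -0.01848803, -0.05956687,  0.00263379,
        0.01169032]), 'tau': array([ 9.52384798e-04, -5.82716453e+01,  2.93057477e+01,  6.99715421e+00,
        7.24798796e-03, -1.64380212e-04]), 'tool_pos': array([0.19989047, 0.64420872, 0.22561488]), 'orientation': array([ 1.79904861e+02, -9.15161489e-03, -1.72427801e+01]), 'force': array([ 0.71393214, -1.09072894,  0.13576674]), 'moment': array([-0.02853565,  0.01804728,  0.05746888]), 'opening': 0.08774598835194501}
side {'mtx': array([[442.23778477,   0.        , 257.58781704],
       [  0.        , 442.23778477, 188.78564802],
       [  0.        ,   0.        ,   1.        ]]), 'k1': -0.0947564049149627, 'position': array([0.42177973, 0.99335792, 1.01680216]), 'orientation': array([  45.62515329,   -0.74102225, -171.11701666])}
carrier [(0.95, [270.1, 281.9]), (0.92, [238.1, 245.7]), (0.61, [281.2, 324.9])]
carrier_tab [(0.83, [279.4, 323.3]), (0.8
[... 1153 characters left out ...]
.4])]
bottle [(0.61, [155.8, 170.6])]
wrist {'mtx': array([[326.93126387,   0.        , 253.85717012],
       [  0.        , 326.93126387, 196.87582778],
       [  0.        ,   0.        ,   1.        ]]), 'k1': -0.024480363275875373, 'hand_eye': array([[-2.71940796e-05,  9.59471767e-01,  2.81804770e-01,
         7.60680090e-02],
       [ 9.99999978e-01,  8.49564381e-05, -1.92754809e-04,
        -7.25325247e-04],
       [-2.08883927e-04,  2.81804759e-01, -9.59471748e-01,
        -1.57715940e-01],
       [ 0.00000000e+00,  0.00000000e+00,  0.00000000e+00,
         1.00000000e+00]])}
carrier []
carrier_tab []
carrier_groove []
stage []
rails []
clip_mid []
holddown []
rack []
jar []
bottle []
```

Run:
```python
import cv2
a=cv2.imread("pics/top0.png");cv2.imwrite("pics/top0c.png",cv2.resize(a[120:290,90:430],None,fx=2.3,fy=2.3,interpolation=cv2.INTER_CUBIC))
cv2.imwrite("pics/top0d.png",cv2.resize(a[160:270,100:240],None,fx=5,fy=5,interpolation=cv2.INTER_CUBIC))
```

```text
(no output)
```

View pics/top0.png

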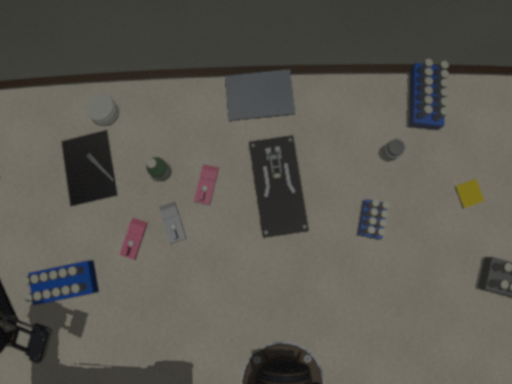

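View pics/side0.png

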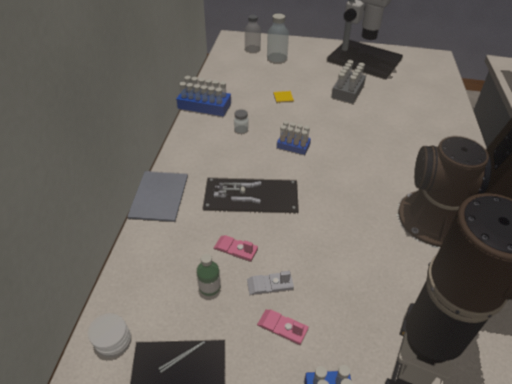

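```bash
sleep 1
```

```text
(no output)
```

View pics/top0d.png

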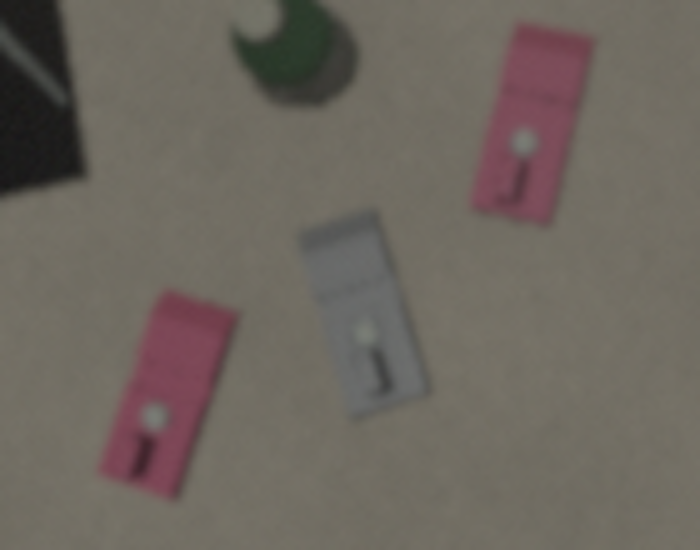

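View pics/top0c.png

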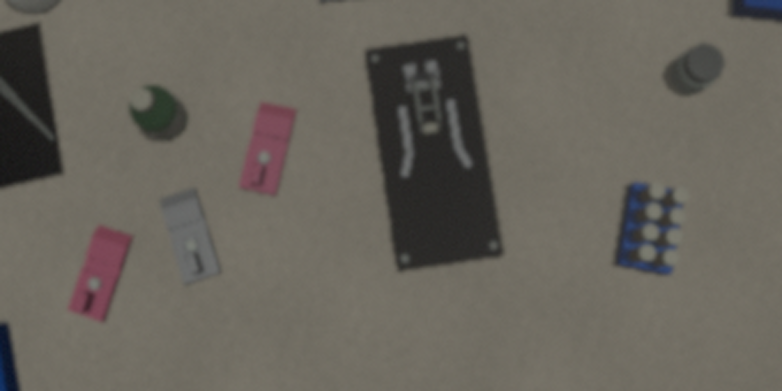

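In the top view, the possible matches for the carrier are:
- the bare aluminium plate at (172,222)
- a pink plate at (134,239)
- a pink plate at (207,185)

I choose (172,222). The close crop shows bare metal, with the bevelled nose up and to the left and the tab at the lower end. The stage is at (278,187) and its rails and arm open downward in the image.

```bash
cat > h.py <<'E'
import numpy as np, cv2
from scipy.spatial.transform import Rotation as R
from plant import ctrl
def pose(s,obs=None):
    if "hand_eye" in s:
        T=np.eye(4);T[:3,:3]=R.from_euler('xyz',obs["orientation"],degrees=True).as_matrix();T[:3,3]=obs["tool_pos"]
        T=T@s["hand_eye"];return T[:3,:3],T[:3,3]
    return R.from_euler('xyz',s["orientation"],degrees=True).as_matrix(),np.array(s["position"])
def unproj(s,uv,z,obs=None):
    Rm,p=pose(s,obs);K=s["mtx"];uv=np.atleast_2d(uv).astype(float)
    d=np.c_[(uv[:,0]-K[0,2])/K[0,0],(uv[:,1]-K[1,2])/K[1,1]]
    m=d.copy()
    for _ in range(30): m=d/(1+s["k1"]*(m**2).sum(1,keepdims=True))
    r=np.c_[m[:,0],-m[:,1],-np.ones(len(m))]@Rm.T
    return p+r*((z-p[2])/r[:,2])[:,None]
def proj(s,X,obs=None):
    Rm,p=pose(s,obs);K=s["mtx"];c=(np.atleast_2d(X)-p)@Rm
    m=np.c_[c[:,0],-c[:,1]]/-c[:,2:3]
    m=m*(1+s["k1"]*(m**2).sum(1,keepdims=True))
    return np.c_[m[:,0]*K[0,0]+K[0,2],m[:,1]*K[1,1]+K[1,2]]
def rect(s,mask,z,obs=None):
    c=max(cv2.findContours(mask.astype(np.uint8),cv2.RETR_EXTERNAL,cv2.CHAIN_APPROX_NONE)[0],key=cv2.contourArea)[:,0]
    w=unproj(s,c,z,obs)[:,:2]
    r=cv2.minAreaRect((w*1000).astype(np.float32));b=cv2.boxPoints(r)
    e=[b[1]-b[0],b[2]-b[1]];l=max(e,key=np.linalg.norm)
    return np.array(r[0])/1000,sorted(r[1]),np.degrees(np.arctan2(l[1],l[0]))
E
python3 - <<'E'
from h import *
for n in ["top","side"]:
    s=ctrl.snapshot(n)
    for q,z in [("carrier",.010),("stage",.014),("rack",.087),("bottle",.13),("jar",.075)]:
        for r in ctrl.regions_of(n,q)[:4]:
            print(n,q,round(r["confidence"],2),(r["position"]*np.array([512,384])).round(1) if not isinstance(r["position"],list) else np.array(r["position"])*[512,384],*rect(s,r["mask"],z))
E
```

```text
top carrier 0.76 [172.6976 219.3024] [0.48264407 0.32117493] [55.105613708496094, 120.44091033935547] 17.227854
top carrier 0.66 [131.9936 240.384 ] [0.4349003  0.44229037] [53.28839111328125, 118.76324462890625] -17.87866
top carrier 0.65 [208.4864 186.5088] [0.59589294 0.21639607] [53.08332443237305, 116.81256103515625] -15.021476
top stage 0.91 [278.784  187.8912] [ 0.58639172 -0.00180009] [141.98583984375, 298.0859375] 7.097979
top rack 0.69 [370.176  220.1088] [ 0.47406705 -0.26833084] [77.17314910888672, 111.53909301757812] -11.981647
top bottle 0.64 [159.2832 168.3072] [0.62453888 0.33514069] [55.48070526123047, 80.8595962524414] 44.555706
top jar 0.63 [394.7008 149.2992] [ 0.67657599 -0.34217288] [53.93277359008789, 77.22564697265625] -47.30554
side carrier 0.97 [267.4176 282.5088] [0.48022968 0.32494635] [60.29841232299805, 121.40546417236328] 19.557802
side carrier 0.82 [282.7776 328.3968] [0.42998593 0.44568213] [58.10928726196289, 120.13093566894531] -17.929642
side carrier 0.7 [239.3088 246.6048] [0.59264807 0.21822243] [60.05883026123047, 119.91851043701172] -9.89388
side carrier 0.65 [205.312  275.7888] [0.64952972 0.32562695] [65.7352294921875, 139.2528533935547] -75.648964
side stage 0.67 [251.2896 194.304 ] [0.5865871  0.00556425] [149.02638244628906, 297.3880920410156] 7.338447
side bottle 0.66 [204.5952 275.904 ] [0.62342487 0.40683167] [55.41154861450195, 119.75120544433594] -73.40919
side jar 0.53 [241.8176 121.1136] [ 0.67380359 -0.29804248] [54.55210876464844, 136.11395263671875] -78.782715
```

jog_arm([
  {"x": 3.32, "y": 2.48},
  {"x": 3.32, "y": 2.48},
  {"x": 3.32, "y": 2.48},
  {"x": 3.32, "y": 2.48},
  {"x": 3.32, "y": 2.48},
  {"x": 3.32, "y": 2.48},
  {"x": 3.32, "y": 2.48},
  {"x": 3.32, "y": 2.48},
  {"x": 3.32, "y": 2.48},
  {"x": 3.32, "y": 2.48},
  {"roll": -0.15},
  {"roll": -0.15},
])

```text
validation failed for argument at $.co...
```

jog_arm([
  {"roll": -0.15, "z": 2},
  {"roll": -0.15, "z": 2},
  {},
  {},
  {},
])

```text
validation failed for argument at $.co...
```

Run:
```python
from h import *
o=ctrl.get_obs();s=ctrl.snapshot("wrist");cv2.imwrite("pics/w1.png",s["image"][:,:,::-1])
print(o["tool_pos"],o["orientation"],o["force"],o["clock"])
for r in ctrl.regions_of("wrist","carrier"): print(r["confidence"],np.array(r["position"])*[512,384],rect(s,r["mask"],.012,o))
for q in ["carrier_tab","carrier_groove"]:
    for r in ctrl.search_frame("wrist",q):
        uv=np.array(r["position"])*[512,384];print(q,r["confidence"],uv,unproj(s,uv,{"carrier_tab":.03,"carrier_groove":.009}[q],o))
c,y=np.array([.4826,.3212]),np.radians(17.2)
ax=np.array([np.cos(y),np.sin(y)])
print(proj(s,[[*(c-.04*ax),.014],[*(c-.04*ax),.048],[*(c+.06*ax),.003]],o))
```

```text
[0.1999975  0.64468142 0.22655846] [-1.79999170e+02  4.06685916e-04 -1.72331051e+01] [-0.11106257 -0.78608857  0.49608585] 2.25
[[ 524.74496588 -185.37258792]
 [ 555.8038463  -217.5461033 ]
 [ 468.5962058  -287.40578841]]
```

View pics/w1.png

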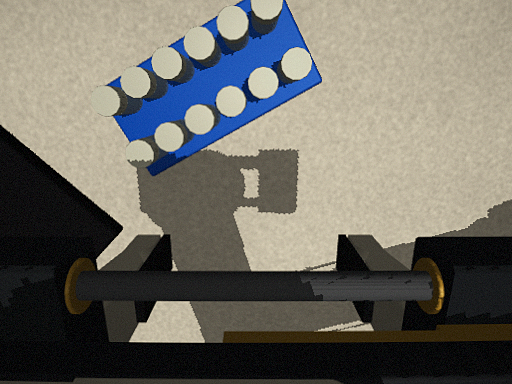

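Both calls were refused, probably because every row needs all four keys. The wrist view still shows the start pose, with the other blue rack at about (205,80).

jog_arm([
  {"x": 3.32, "y": 2.48, "z": 0, "roll": 0},
  {"x": 3.32, "y": 2.48, "z": 0, "roll": 0},
  {"x": 3.32, "y": 2.48, "z": 0, "roll": 0},
  {"x": 3.32, "y": 2.48, "z": 0, "roll": 0},
  {"x": 3.32, "y": 2.48, "z": 0, "roll": 0},
  {"x": 3.32, "y": 2.48, "z": 0, "roll": 0},
  {"x": 3.32, "y": 2.48, "z": 0, "roll": 0},
  {"x": 3.32, "y": 2.48, "z": 0, "roll": 0},
  {"x": 3.32, "y": 2.48, "z": 0, "roll": 0},
  {"x": 3.32, "y": 2.48, "z": 0, "roll": 0},
  {"x": 0, "y": 0, "z": 0, "roll": -0.15},
  {"x": 0, "y": 0, "z": 0, "roll": -0.15},
])

```text
clock: 3.65
tool_pos: [0.4444, 0.3081, 0.2268]
orientation: [-180.0, -0.0, 0.1]
force: [-0.9, 0.4, 0.9]
opening: 0.088
```

jog_arm([
  {"x": 0, "y": 0, "z": 2, "roll": -0.15},
  {"x": 0, "y": 0, "z": 2, "roll": -0.15},
  {"x": 0, "y": 0, "z": 0, "roll": 0},
  {"x": 0, "y": 0, "z": 0, "roll": 0},
  {"x": 0, "y": 0, "z": 0, "roll": 0},
])

```text
clock: 4.15
tool_pos: [0.4441, 0.31, 0.1877]
orientation: [-180.0, -0.1, 17.0]
force: [0.1, -0.0, 0.4]
opening: 0.0877
```

```bash
cat > look.py <<'E'
import sys
from h import *
o=ctrl.get_obs();s=ctrl.snapshot("wrist");cv2.imwrite(f"pics/{sys.argv[1]}.png",s["image"][:,:,::-1])
print(o["tool_pos"],o["orientation"],o["force"],o["clock"])
for r in ctrl.regions_of("wrist","carrier"): print(r["confidence"],np.array(r["position"])*[512,384],rect(s,r["mask"],.012,o))
for q in ["carrier_tab","carrier_groove"]:
    for r in ctrl.search_frame("wrist",q):
        uv=np.array(r["position"])*[512,384];print(q,r["confidence"],uv,unproj(s,uv,{"carrier_tab":.014,"carrier_groove":.009}[q],o))
c,y=np.array([.4826,.3212]),np.radians(17.2)
ax=np.array([np.cos(y),np.sin(y)])
print(proj(s,[[*(c-.04*ax),.014],[*(c-.04*ax),.048],[*(c+.06*ax),.003]],o))
E
python3 look.py w2
```

```text
[0.44411966 0.30995431 0.18774215] [-1.79964175e+02 -8.35168253e-02  1.69623826e+01] [ 0.08440643 -0.02756307  0.39498319] 4.15
0.79 [248.576  135.7056] (array([0.47908408, 0.32356216]), [51.298274993896484, 122.01557922363281], np.float32(17.664371))
0.68 [127.1808 149.6832] (array([0.42875421, 0.44451694]), [53.169822692871094, 132.9308319091797], np.float32(-18.044004))
0.56 [389.2224  56.7168] (array([0.59323468, 0.22047269]), [54.799129486083984, 117.81298828125], np.float32(-13.41599))
carrier_tab 0.89 [252.416  139.8144] [[0.48095394 0.32343943 0.014     ]]
carrier_tab 0.89 [388.608   55.9104] [[0.5942027  0.22323461 0.014     ]]
carrier_tab 0.77 [129.024  149.4912] [[0.43515518 0.44079096 0.014     ]]
carrier_groove 0.91 [250.112  139.8912] [[0.47965099 0.32552667 0.009     ]]
carrier_groove 0.72 [127.8976 145.1904] [[0.43795707 0.44438643 0.009     ]]
carrier_groove 0.57 [389.5808  56.4864] [[0.59517289 0.22048111 0.009     ]]
[[255.14625101 177.72367618]
 [255.27228777 185.84491172]
 [254.79310556  76.53902922]]
```

View pics/w2.png

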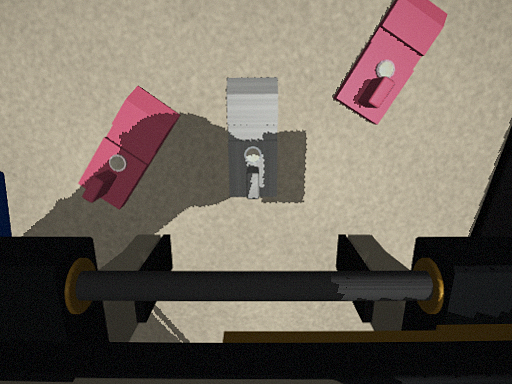

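The wrist view shows the bare aluminium carrier at columns 227–278, rows 78–200, with the tab at about (254,180). It sits between the pink look-alikes at (130,150) and (390,57). The lateral offset is about 2 mm.

jog_arm([
  {"x": -0.24, "y": -0.23, "z": 3, "roll": -0.012},
  {"x": 0, "y": 0, "z": 3, "roll": 0},
  {"x": 0, "y": 0, "z": 2.5, "roll": 0},
  {"x": 0, "y": 0, "z": 0, "roll": 0},
  {"x": 0, "y": 0, "z": 0, "roll": 0},
])

```text
clock: 4.85
tool_pos: [0.441, 0.3111, 0.1022]
orientation: [180.0, -0.0, 17.8]
force: [0.4, 0.6, 0.9]
opening: 0.0877
```

```bash
python3 look.py w3
```

```text
[0.44096551 0.31112008 0.1021702 ] [ 1.7997056e+02 -2.8802957e-03  1.7827453e+01] [0.40001607 0.55627459 0.85483029] 4.85
0.96 [433.1008  55.4112] (array([0.58639795, 0.22232747]), [55.41319274902344, 105.64835357666016], np.float32(-13.53923))
0.85 [252.9792 138.5088] (array([0.47791049, 0.32322495]), [51.10820007324219, 125.0062026977539], np.float32(17.312038))
0.71 [ 89.3952 159.5904] (array([0.4252334 , 0.44587903]), [53.84844207763672, 141.7886199951172], np.float32(-18.531544))
carrier_tab 0.82 [254.3104 142.5024] [[0.48529558 0.3256208  0.014     ]]
carrier_tab 0.82 [430.3872  55.104 ] [[0.58171781 0.22660341 0.014     ]]
carrier_tab 0.74 [ 87.1936 160.0896] [[0.43378749 0.44307744 0.014     ]]
carrier_groove 0.78 [ 89.6    154.7904] [[0.43686593 0.44418042 0.009     ]]
carrier_groove 0.67 [436.5824  56.4864] [[0.58369313 0.21970405 0.009     ]]
carrier_groove 0.62 [254.5152 143.0016] [[0.48440769 0.32515928 0.009     ]]
[[258.04106543 198.74876021]
 [258.69119894 213.0038572 ]
 [259.80647071  64.00265583]]
```

View pics/w3.png

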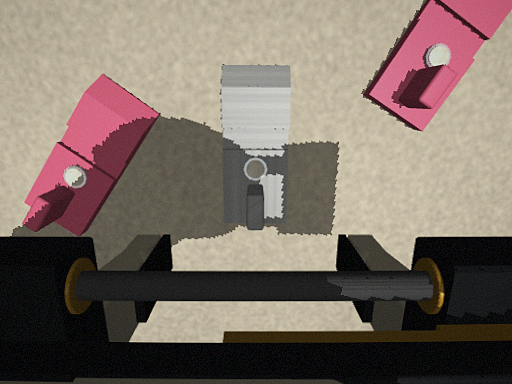

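The carrier is square in view, at columns 222–291, with the tab at (255,205) centred between the fingers. Descending and closing.

jog_arm([
  {"x": 0, "y": 0, "z": 2.5, "roll": 0},
  {"x": 0, "y": 0, "z": 2.5, "roll": 0},
  {"x": 0, "y": 0, "z": 2.3, "roll": 0},
  {"x": 0, "y": 0, "z": 1.0, "roll": 0},
  {"x": 0, "y": 0, "z": 0, "roll": 0},
  {"x": 0, "y": 0, "z": 0, "roll": 0},
])

```text
clock: 5.65
tool_pos: [0.4412, 0.3116, 0.0196]
orientation: [-180.0, -0.1, 17.8]
force: [-0.6, 0.1, -0.1]
opening: 0.0874
```

jog_arm([
  {"x": 0, "y": 0, "z": 0, "roll": 0},
  {"x": 0, "y": 0, "z": 0, "roll": 0},
  {"x": 0, "y": 0, "z": 0, "roll": 0},
  {"x": 0, "y": 0, "z": 0, "roll": 0},
  {"x": 0, "y": 0, "z": 0, "roll": 0},
  {"x": 0, "y": 0, "z": 0, "roll": 0},
  {"x": 0, "y": 0, "z": 0, "roll": 0},
  {"x": 0, "y": 0, "z": 0, "roll": 0},
  {"x": 0, "y": 0, "z": 0, "roll": 0},
], gripper=0.5)

```text
clock: 6.55
tool_pos: [0.4406, 0.3109, 0.0185]
orientation: [180.0, 0.0, 17.8]
force: [0.7, -0.4, 0.2]
opening: 0.0216
```

```bash
python3 look.py w4|head -1
python3 - <<'E'
from h import *
s=ctrl.snapshot("side");cv2.imwrite("pics/s4.png",cv2.resize(s["image"][200:340,180:380,::-1],None,fx=4,fy=4))
E
```

```text
[0.4406385  0.31089423 0.01850863] [1.79995513e+02 5.38978543e-03 1.78294151e+01] [ 0.72222326 -0.43954512  0.19358985] 6.55
```

View pics/w4.png

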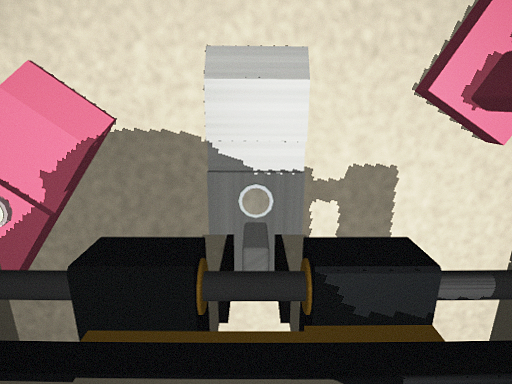

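View pics/s4.png

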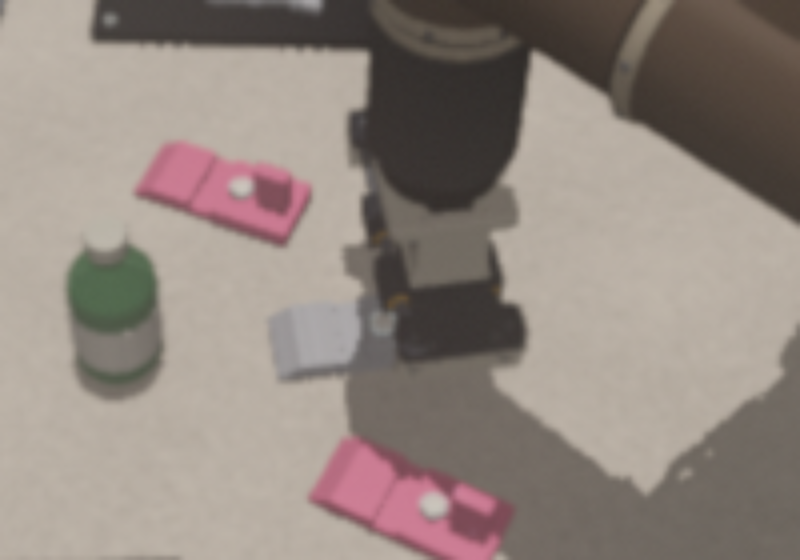

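The fingers straddle the tab at (256,245) and are still closing.

jog_arm([
  {"x": 0, "y": 0, "z": 0, "roll": 0},
  {"x": 0, "y": 0, "z": 0, "roll": 0},
  {"x": 0, "y": 0, "z": 0, "roll": 0},
  {"x": 0, "y": 0, "z": 0, "roll": 0},
  {"x": 0, "y": 0, "z": 0, "roll": 0},
])

```text
clock: 7.3
tool_pos: [0.4406, 0.3109, 0.0185]
orientation: [180.0, 0.0, 17.8]
force: [0.4, -0.1, -1.0]
opening: 0.0118
```

jog_arm([
  {"x": 0, "y": 0, "z": -0.5, "roll": 0},
  {"x": 0, "y": 0, "z": -1, "roll": 0},
  {"x": 0, "y": 0, "z": -3, "roll": 0},
  {"x": 0, "y": 0, "z": -4, "roll": 0},
  {"x": 0, "y": 0, "z": -3, "roll": 0},
  {"x": 0, "y": 0, "z": 0, "roll": 0},
  {"x": 0, "y": 0, "z": 0, "roll": 0},
])

```text
clock: 8.0
tool_pos: [0.4406, 0.3112, 0.1347]
orientation: [-179.9, -0.1, 17.8]
force: [-0.6, -0.3, -2.4]
opening: 0.0121
```

```bash
python3 look.py w5|head -1
```

```text
[0.440641   0.31120038 0.13474172] [-1.79901145e+02 -9.16393781e-02  1.78163761e+01] [-0.62438911 -0.31400411 -2.4030314 ] 8.0
```

View pics/w5.png

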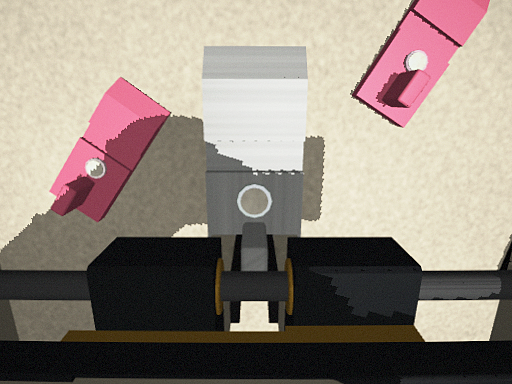

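The carrier is held (opening 12 mm, about 2.4 N of weight) and square in the gripper, with its nose edge at row 47, columns 204–306. Next I carry it over to the stage's near end.

jog_arm([
  {"x": -0.4, "y": 1.1, "z": -1, "roll": 0},
  {"x": -0.8, "y": 2.2, "z": -1, "roll": 0},
  {"x": -1.12, "y": 3.1, "z": -1, "roll": 0},
  {"x": -1.12, "y": 3.1, "z": -1, "roll": 0},
  {"x": -1.12, "y": 3.1, "z": 0, "roll": 0},
  {"x": -1.12, "y": 3.1, "z": 0, "roll": 0},
  {"x": -1.12, "y": 3.1, "z": 0, "roll": 0},
  {"x": -1.12, "y": 3.1, "z": 0, "roll": 0},
  {"x": -1.12, "y": 3.1, "z": 0, "roll": 0},
  {"x": -1.12, "y": 3.1, "z": 0, "roll": 0},
  {"x": -0.7, "y": 2.0, "z": 0, "roll": 0},
  {"x": -0.4, "y": 1.0, "z": 0, "roll": 0},
])

```text
clock: 9.4
tool_pos: [0.4278, -0.0216, 0.1736]
orientation: [180.0, 0.0, 17.7]
force: [-0.2, 0.5, -2.9]
opening: 0.0119
```

jog_arm([
  {"x": 0, "y": 0, "z": 0, "roll": 0.09},
  {"x": 0, "y": 0, "z": 0, "roll": 0.097},
  {"x": 0, "y": 0, "z": 0, "roll": 0},
  {"x": 0, "y": 0, "z": 0, "roll": 0},
  {"x": 0, "y": 0, "z": 0, "roll": 0},
])

```text
clock: 9.9
tool_pos: [0.4286, -0.0195, 0.1735]
orientation: [180.0, 0.0, 7.3]
force: [0.7, 0.7, -1.2]
opening: 0.0118
```

```bash
cat > st.py <<'E'
import sys
from h import *
o=ctrl.get_obs();s=ctrl.snapshot("wrist");cv2.imwrite(f"pics/{sys.argv[1]}.png",s["image"][:,:,::-1])
np.save("last.npy",np.r_[o["tool_pos"],o["orientation"]])
print(o["tool_pos"],o["orientation"],o["force"],o["opening"],o["clock"])
for q in ["stage"]:
    for r in ctrl.regions_of("wrist",q): print(r["confidence"],rect(s,r["mask"],.014,o))
for q,z in [("rails",.014),("clip_mid",.014),("holddown",.03)]:
    for r in ctrl.search_frame("wrist",q):
        uv=np.array(r["position"])*[512,384];print(q,r["confidence"],uv,unproj(s,uv,z,o))
E
python3 st.py w6
```

```text
[ 0.42861322 -0.01948394  0.17354294] [1.79996506e+02 9.35866758e-03 7.25973097e+00] [ 0.65634006  0.69571223 -1.24644773] 0.011838215273480796 9.9
0.98 (array([ 0.5139541 , -0.00934064]), [139.77821350097656, 150.25697326660156], np.float32(7.269152))
rails 0.6 [259.584   40.3968] [[ 0.55662919 -0.00768829  0.014     ]]
clip_mid 0.64 [256.6144  37.7856] [[ 0.5584215  -0.00478767  0.014     ]]
```

View pics/w6.png

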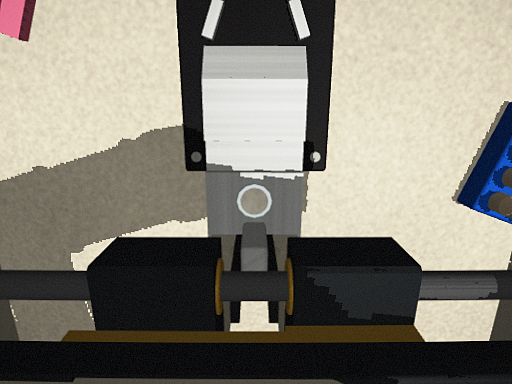

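The wrist view shows the stage's near edge at row 170, columns 187–325. The flare tips are at about (208,37) and (304,37). The carrier's nose edge is at row 47, columns 203–307. I'll compute the offsets from these.

Run:
```python
from h import *
a=cv2.imread("pics/w6.png")
cv2.imwrite("pics/w6c.png",cv2.resize(a[0:200,160:350],None,fx=3,fy=3,interpolation=cv2.INTER_CUBIC))
g=a.max(2).astype(int)
# stage edges: dark threshold per row
for r in [5,60,100,140,160]:
    d=np.where(g[r,150:360]<60)[0]+150; print(r,d.min(),d.max())
for r in [50,60,85,120,160]:
    row=g[r]; b=np.where(np.diff((row[180:330]>90).astype(int)))[0]+180; print(r,b)
```

```text
5 177 334
60 180 331
100 182 329
140 184 326
160 185 325
50 [202 305]
60 [202 306]
85 [180 201 307]
120 [182 202 306 328]
160 [184 193 195 196 198 205 302 313 318 325]
```

View pics/w6c.png

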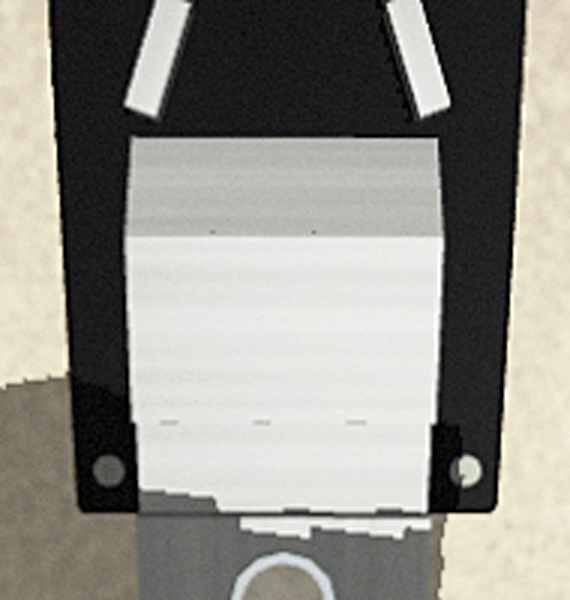

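Run:
```python
from h import *
L=np.load("last.npy");o={"tool_pos":L[:3],"orientation":L[3:]}
s=ctrl.snapshot("wrist")
Rt=R.from_euler('xyz',L[3:],degrees=True).as_matrix()
tool=lambda X:((X-L[:3])@Rt)*1000
zt=L[2]-.0045; zn=L[2]-.0155
for n,p,z in [("bevel",[[202,79.3],[307,79.3]],zt),("groove front",[[203,140.6],[305,140.6]],zt),("groove rear",[[206,171],[303,171]],zt),("nose",[[203.5,46],[306,46]],zn),("dish",[[254,200]],zt+.004)]:
    print(n,tool(unproj(s,p,z,o)).round(1).tolist())
print("stage pts in tool xy")
sp=[[177.5,5],[334.5,5],[180,60],[331.5,60],[184.3,140],[326.5,140],[186.5,170],[325,170]]
W=unproj(s,sp,.014,o);T=tool(W);print(T[:,:2].round(1).tolist())
mid=(T[0::2]+T[1::2])/2;print(mid.round(1)[:,:2].tolist())
fl=unproj(s,[[203+4,37],[304.5,37]],.024,o);print("flare tips",tool(fl)[:,:2].round(1).tolist())
y=np.radians(L[5]);print(W[6:8,:2].mean(0),W[0:2,:2].mean(0))
```

```text
bevel [[86.2, -25.0, 4.5], [86.2, 24.3, 4.5]]
groove front [[57.6, -25.7, 4.5], [57.6, 24.5, 4.5]]
groove rear [[42.4, -24.9, 4.5], [42.4, 24.2, 4.5]]
nose [[102.4, -25.3, 15.5], [102.4, 24.8, 15.5]]
dish [[28.2, -0.6, 0.5]]
stage pts in tool xy
[[157.2, -67.1], [157.2, 69.5], [112.3, -67.5], [112.3, 69.7], [40.3, -67.7], [40.3, 69.4], [10.9, -67.2], [10.9, 69.7]]
[[157.2, 1.2], [112.3, 1.1], [40.3, 0.9], [10.9, 1.2]]
flare tips [[129.6, -41.0], [129.6, 43.0]]
[ 0.43952091 -0.01935469] [ 0.58465698 -0.00086335]
```

The carrier's origin is 37.4 mm ahead of the TCP and -0.35 mm in tool y. The stage axis is at tool y +1.1 mm and parallel to the tool. The checks agree: 49 mm carrier width, and 119 mm from the stage edge to the flares. The shift needed is +1.4 mm in y, then down to z of about 0.033.

jog_arm([
  {"x": 1.0, "y": 0.14, "z": 2, "roll": 0},
  {"x": 1.5, "y": 0, "z": 3, "roll": 0},
  {"x": 0, "y": 0, "z": 3, "roll": 0},
  {"x": 0, "y": 0, "z": 3, "roll": 0},
  {"x": 0, "y": 0, "z": 2, "roll": 0},
  {"x": 0, "y": 0, "z": 0.5, "roll": 0},
  {"x": 0, "y": 0, "z": 0, "roll": 0},
  {"x": 0, "y": 0, "z": 0, "roll": 0},
])

```text
clock: 11.0
tool_pos: [0.4546, -0.0176, 0.0395]
orientation: [-180.0, -0.1, 7.1]
force: [0.2, -0.0, -1.7]
opening: 0.0122
```

```bash
python3 st.py w7
python3 - <<'E'
from h import *
s=ctrl.snapshot("side");cv2.imwrite("pics/s7.png",cv2.resize(s["image"][130:260,170:370,::-1],None,fx=4,fy=4))
E
```

```text
[ 0.45456492 -0.01760546  0.03951935] [-1.79991719e+02 -8.66333756e-02  7.14520703e+00] [ 0.18278794 -0.04909286 -1.70007377] 0.012155746823400251 11.0
0.74 (array([ 0.51539209, -0.00908557]), [128.49801635742188, 138.02056884765625], np.float32(-82.855705))
rails 0.82 [245.2992  47.3856] [[5.56338725e-01 3.05470911e-04 1.40000000e-02]]
clip_mid 0.73 [258.7136  45.8112] [[ 0.55795134 -0.00648954  0.014     ]]
```

View pics/w7.png

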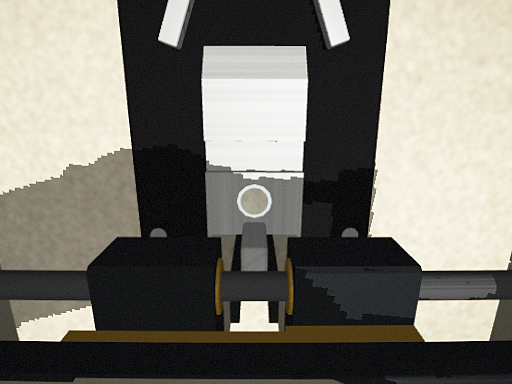

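View pics/s7.png

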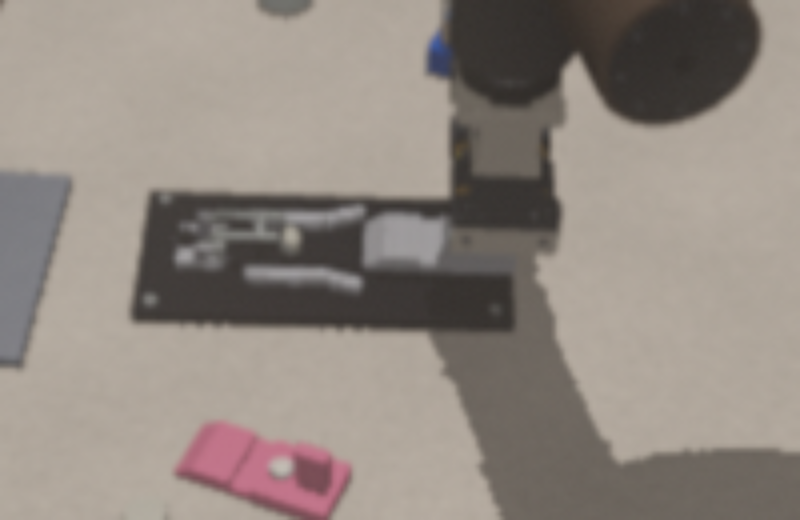

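Carrier at columns 202–307 and flares at 159–180 and 328–349, so it is centred to under 1 mm. Lowering gently.

jog_arm([
  {"x": 0, "y": 0, "z": 0.3, "roll": 0},
  {"x": 0, "y": 0, "z": 0.2, "roll": 0},
  {"x": 0, "y": 0, "z": 0, "roll": 0},
  {"x": 0, "y": 0, "z": 0, "roll": 0},
  {"x": 0, "y": 0, "z": 0, "roll": 0},
])

```text
clock: 11.8
tool_pos: [0.4536, -0.0179, 0.0335]
orientation: [180.0, 0.0, 7.1]
force: [-0.3, 0.4, -2.5]
opening: 0.0117
```

jog_arm([
  {"x": 0, "y": 0, "z": 0.08, "roll": 0},
  {"x": 0, "y": 0, "z": 0, "roll": 0},
  {"x": 0, "y": 0, "z": 0, "roll": 0},
  {"x": 0, "y": 0, "z": 0, "roll": 0},
])

```text
clock: 12.2
tool_pos: [0.4537, -0.0179, 0.0328]
orientation: [180.0, -0.0, 7.1]
force: [0.0, -0.1, -1.9]
opening: 0.012
```

jog_arm([
  {"x": 0, "y": 0, "z": 0.06, "roll": 0},
  {"x": 0, "y": 0, "z": 0, "roll": 0},
  {"x": 0, "y": 0, "z": 0, "roll": 0},
  {"x": 0, "y": 0, "z": 0, "roll": 0},
])

```text
clock: 12.6
tool_pos: [0.4538, -0.0179, 0.0325]
orientation: [-180.0, -0.0, 7.1]
force: [-1.8, 0.3, 5.8]
opening: 0.0116
```

Contact is at TCP z of about 0.0326. I'll ease off slightly and estimate the clip setting from the first pictures.

jog_arm([
  {"x": 0, "y": 0, "z": -0.03, "roll": 0},
  {"x": 0, "y": 0, "z": 0, "roll": 0},
  {"x": 0, "y": 0, "z": 0, "roll": 0},
])

```text
clock: 12.9
tool_pos: [0.4538, -0.0179, 0.0325]
orientation: [-180.0, -0.0, 7.1]
force: [-0.5, -0.8, 1.8]
opening: 0.0119
```

Run:
```python
from h import *
y=np.radians(7.2);ax=np.array([np.cos(y),np.sin(y)]);ay=np.array([-ax[1],ax[0]])
# stage origin: near-edge centre measured + 150mm
e=np.array([0.43952,-0.01935]);O=e+.150*ax;print("O",O)
f=cv2.imread("pics/top0.png");cv2.imwrite("pics/topclip.png",cv2.resize(f[125:245,240:315],None,fx=5,fy=5,interpolation=cv2.INTER_CUBIC))
for n,p in [("side",[242.5,189.5]),("top",[276.5,175.6])]:
    s=ctrl.snapshot(n);W=unproj(s,[p],.028)[0,:2]-O;print(n,W@ax,W@ay)
```

```text
O [ 5.88337205e-01 -5.50014965e-04]
side 0.024231613485585793 0.001610479509476232
top 0.025631329534109175 -0.0009352190679396607
```

View pics/topclip.png

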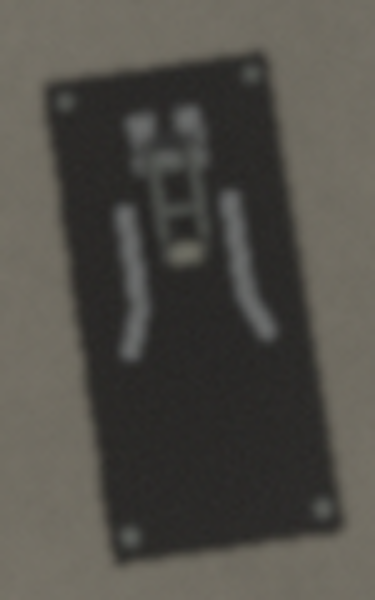

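The roller is at stage x of about +25 mm, so the setting is about -15 mm. The nose should touch it after about 50 mm of travel and reach home at about 111 mm (carrier x about +13 mm). Sliding the first 30 mm into the flare.

jog_arm([
  {"x": 0.2, "y": 0, "z": 0, "roll": 0},
  {"x": 0.4, "y": 0, "z": 0, "roll": 0},
  {"x": 0.4, "y": 0, "z": 0, "roll": 0},
  {"x": 0.4, "y": 0, "z": 0, "roll": 0},
  {"x": 0.4, "y": 0, "z": 0, "roll": 0},
  {"x": 0.4, "y": 0, "z": 0, "roll": 0},
  {"x": 0.4, "y": 0, "z": 0, "roll": 0},
  {"x": 0.2, "y": 0, "z": 0, "roll": 0},
  {"x": 0.2, "y": 0, "z": 0, "roll": 0},
  {"x": 0, "y": 0, "z": 0, "roll": 0},
  {"x": 0, "y": 0, "z": 0, "roll": 0},
])

```text
clock: 14.1
tool_pos: [0.4833, -0.0144, 0.0325]
orientation: [180.0, 0.0, 7.1]
force: [-3.4, -0.6, 5.4]
opening: 0.0118
```

```bash
python3 st.py w8
python3 - <<'E'
import cv2
a=cv2.imread("pics/w8.png");cv2.imwrite("pics/w8c.png",cv2.resize(a[0:200,130:380],None,fx=3,fy=3,interpolation=cv2.INTER_CUBIC))
E
```

```text
[ 0.48331321 -0.0144212   0.032516  ] [1.79984296e+02 2.83916783e-02 7.11310136e+00] [-3.44959332 -0.60223387  5.43121956] 0.011781622450516158 14.1
0.95 (array([ 0.54457666, -0.00534221]), [123.57379913330078, 138.6014862060547], np.float32(-82.8912))
rails 0.84 [201.1136  98.9952] [[0.55666702 0.02292582 0.014     ]]
clip_mid 0.63 [200.8064  91.6992] [[0.56025227 0.02337572 0.014     ]]
```

View pics/w8c.png

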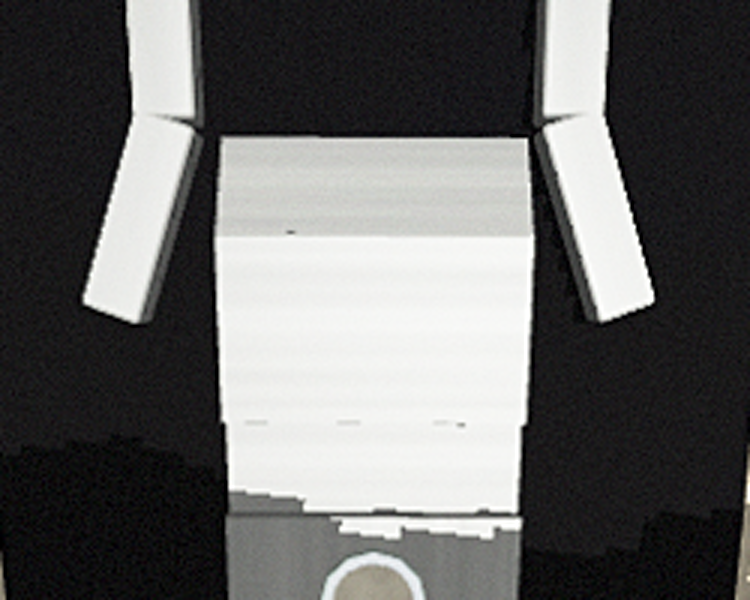

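The nose (crop columns 218–528) is entering between the rail inner feet (203 and 537), about 0.45 mm too far right. I'll correct y by -0.4 mm, ease z slightly and go on.

jog_arm([
  {"x": 0, "y": -0.04, "z": -0.02, "roll": 0},
  {"x": 0.2, "y": 0, "z": 0, "roll": 0},
  {"x": 0.3, "y": 0, "z": 0, "roll": 0},
  {"x": 0.3, "y": 0, "z": 0, "roll": 0},
  {"x": 0.3, "y": 0, "z": 0, "roll": 0},
  {"x": 0.2, "y": 0, "z": 0, "roll": 0},
  {"x": 0.2, "y": 0, "z": 0, "roll": 0},
  {"x": 0, "y": 0, "z": 0, "roll": 0},
  {"x": 0, "y": 0, "z": 0, "roll": 0},
])

```text
clock: 15.25
tool_pos: [0.4982, -0.012, 0.0326]
orientation: [-180.0, 0.0, 7.1]
force: [-0.7, 0.3, -1.8]
opening: 0.0119
```

```bash
python3 st.py w9|head -1
python3 - <<'E'
import cv2
a=cv2.imread("pics/w9.png");cv2.imwrite("pics/w9c.png",cv2.resize(a[0:200,130:380],None,fx=3,fy=3,interpolation=cv2.INTER_CUBIC))
E
```

```text
[ 0.49823931 -0.01196961  0.03259162] [-1.79999022e+02  4.18380423e-03  7.10902124e+00] [-0.65010071  0.25391084 -1.80142704] 0.011879194820202343 15.25
```

View pics/w9c.png

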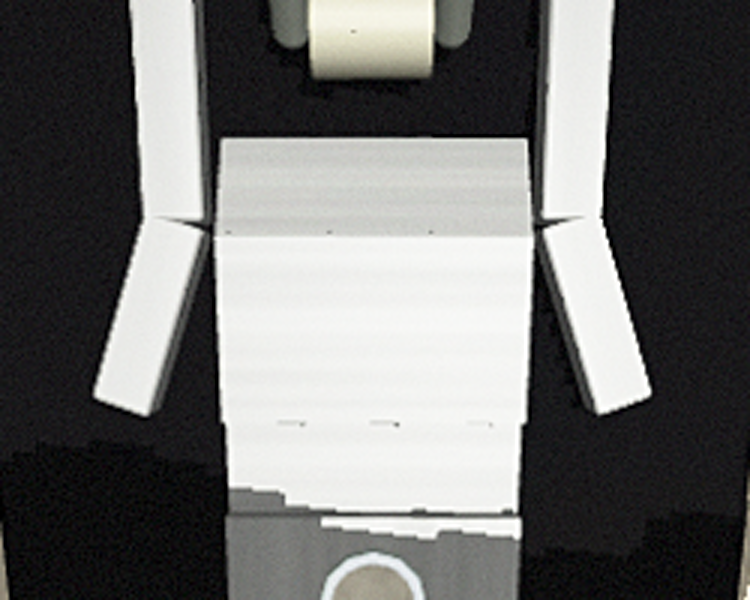

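The white roller is centred at crop (371,60), about 10 mm ahead of the nose, and the nose is centred between the rails. I'll push on in steps, watching the force.

jog_arm([
  {"x": 0.2, "y": 0, "z": 0, "roll": 0},
  {"x": 0.3, "y": 0, "z": 0, "roll": 0},
  {"x": 0.3, "y": 0, "z": 0, "roll": 0},
  {"x": 0.2, "y": 0, "z": 0, "roll": 0},
  {"x": 0.2, "y": 0, "z": 0, "roll": 0},
  {"x": 0, "y": 0, "z": 0, "roll": 0},
])

```text
clock: 16.1
tool_pos: [0.5105, -0.0104, 0.0326]
orientation: [180.0, -0.0, 7.1]
force: [0.1, 0.1, -1.7]
opening: 0.0119
```

jog_arm([
  {"x": 0.2, "y": 0, "z": 0, "roll": 0},
  {"x": 0.2, "y": 0, "z": 0, "roll": 0},
  {"x": 0.2, "y": 0, "z": 0, "roll": 0},
  {"x": 0, "y": 0, "z": 0, "roll": 0},
])

```text
clock: 16.5
tool_pos: [0.5143, -0.0103, 0.0325]
orientation: [180.0, 0.2, 7.1]
force: [-7.3, 0.2, 4.5]
opening: 0.0116
```

jog_arm([
  {"x": 0.2, "y": 0, "z": 0, "roll": 0},
  {"x": 0.2, "y": 0, "z": 0, "roll": 0},
  {"x": 0.2, "y": 0, "z": 0, "roll": 0},
  {"x": 0, "y": 0, "z": 0, "roll": 0},
])

```text
clock: 16.9
tool_pos: [0.5198, -0.0097, 0.0325]
orientation: [180.0, 0.2, 7.1]
force: [-8.8, -0.5, 6.7]
opening: 0.0119
```

jog_arm([
  {"x": 0.2, "y": 0, "z": 0, "roll": 0},
  {"x": 0.2, "y": 0, "z": 0, "roll": 0},
  {"x": 0.2, "y": 0, "z": 0, "roll": 0},
  {"x": 0, "y": 0, "z": 0, "roll": 0},
])

```text
clock: 17.3
tool_pos: [0.5261, -0.0088, 0.0325]
orientation: [180.0, 0.2, 7.1]
force: [-7.0, 0.0, 5.3]
opening: 0.0122
```

jog_arm([
  {"x": 0.2, "y": 0, "z": 0, "roll": 0},
  {"x": 0.2, "y": 0, "z": 0, "roll": 0},
  {"x": 0.2, "y": 0, "z": 0, "roll": 0},
  {"x": 0, "y": 0, "z": 0, "roll": 0},
])

```text
clock: 17.7
tool_pos: [0.5338, -0.0076, 0.0325]
orientation: [180.0, 0.0, 7.1]
force: [-3.5, -0.5, 0.2]
opening: 0.0118
```

```bash
python3 st.py w10|head -1
python3 - <<'E'
import cv2
a=cv2.imread("pics/w10.png");cv2.imwrite("pics/w10c.png",cv2.resize(a[0:200,130:380],None,fx=3,fy=3,interpolation=cv2.INTER_CUBIC))
E
```

```text
[ 0.53380991 -0.007615    0.03252532] [1.79990471e+02 4.08276426e-02 7.10882265e+00] [-3.50385032 -0.54982655  0.17130248] 0.011835321571569551 17.7
```

View pics/w10c.png

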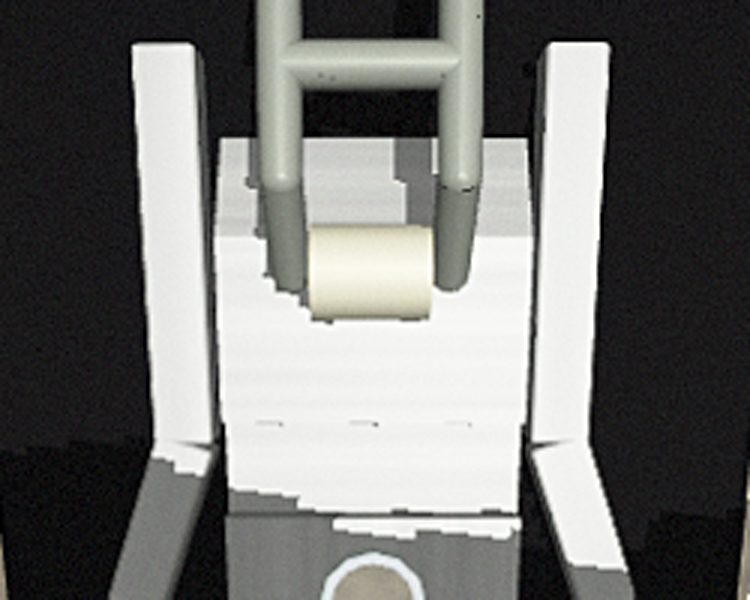

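The roller is on top of the carrier at crop (370,272) and the rails are clear on both sides. About 30 mm remain to the stop. I'll advance 22 mm, then creep.

jog_arm([
  {"x": 0.2, "y": -0.03, "z": 0, "roll": 0},
  {"x": 0.3, "y": 0, "z": 0, "roll": 0},
  {"x": 0.3, "y": 0, "z": 0, "roll": 0},
  {"x": 0.3, "y": 0, "z": 0, "roll": 0},
  {"x": 0.3, "y": 0, "z": 0, "roll": 0},
  {"x": 0.3, "y": 0, "z": 0, "roll": 0},
  {"x": 0.2, "y": 0, "z": 0, "roll": 0},
  {"x": 0.1, "y": 0, "z": 0, "roll": 0},
  {"x": 0, "y": 0, "z": 0, "roll": 0},
  {"x": 0, "y": 0, "z": 0, "roll": 0},
])

```text
clock: 18.95
tool_pos: [0.5541, -0.0046, 0.0326]
orientation: [-180.0, -0.0, 7.1]
force: [0.5, -2.5, -5.8]
opening: 0.0118
```

```bash
python3 st.py w11|head -1
python3 - <<'E'
import cv2
a=cv2.imread("pics/w11.png");cv2.imwrite("pics/w11c.png",cv2.resize(a[0:200,130:380],None,fx=3,fy=3,interpolation=cv2.INTER_CUBIC))
E
```

```text
[ 0.55412092 -0.0045933   0.03264026] [-1.79994880e+02 -3.48985441e-02  7.11813719e+00] [ 0.47881177 -2.46510001 -5.79102716] 0.011771312404584592 18.95
```

View pics/w11c.png

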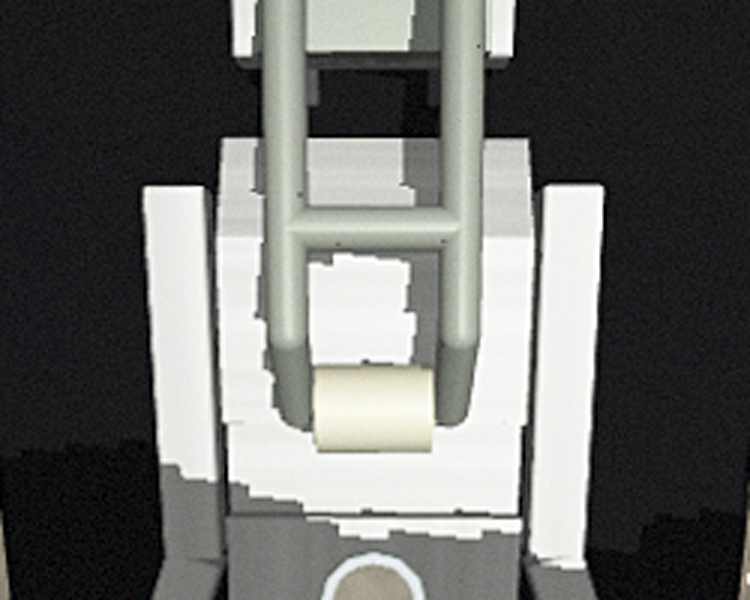

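The roller is at crop (373,408), just short of the groove, and the stop is a few mm ahead of the nose. There is slight side contact on the left rail (-2.5 N), so I back off 0.3 mm in y and creep.

jog_arm([
  {"x": 0.1, "y": 0.03, "z": 0, "roll": 0},
  {"x": 0.15, "y": 0, "z": 0, "roll": 0},
  {"x": 0.15, "y": 0, "z": 0, "roll": 0},
  {"x": 0, "y": 0, "z": 0, "roll": 0},
])

```text
clock: 19.6
tool_pos: [0.5585, -0.0042, 0.0327]
orientation: [-180.0, -0.1, 7.1]
force: [1.3, -1.2, -7.0]
opening: 0.0119
```

jog_arm([
  {"x": 0.1, "y": 0, "z": 0, "roll": 0},
  {"x": 0.1, "y": 0, "z": 0, "roll": 0},
  {"x": 0, "y": 0, "z": 0, "roll": 0},
  {"x": 0, "y": 0, "z": 0, "roll": 0},
])

```text
clock: 20.0
tool_pos: [0.5608, -0.0039, 0.033]
orientation: [-180.0, -0.1, 7.1]
force: [4.4, -0.1, -6.6]
opening: 0.0116
```

```bash
python3 st.py w12|head -1
python3 - <<'E'
import cv2
a=cv2.imread("pics/w12.png");cv2.imwrite("pics/w12c.png",cv2.resize(a[0:200,130:380],None,fx=3,fy=3,interpolation=cv2.INTER_CUBIC))
E
```

```text
[ 0.56084796 -0.00393939  0.03299012] [-1.79990911e+02 -1.07726915e-01  7.13566078e+00] [ 4.42525394 -0.05208899 -6.60840804] 0.011561585387511585 20.0
```

View pics/w12c.png

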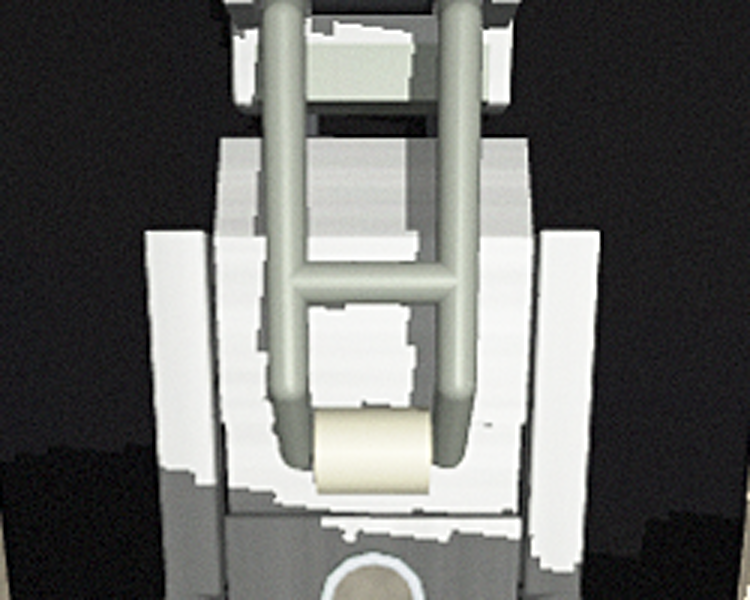

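jog_arm([
  {"x": 0.1, "y": 0, "z": 0.02, "roll": 0},
  {"x": 0.1, "y": 0, "z": 0, "roll": 0},
  {"x": 0, "y": 0, "z": 0, "roll": 0},
])

```text
clock: 20.55
tool_pos: [0.5631, -0.0037, 0.0328]
orientation: [-180.0, -0.1, 7.1]
force: [3.8, -0.5, -6.0]
opening: 0.0117
```

jog_arm([
  {"x": 0.1, "y": 0, "z": 0, "roll": 0},
  {"x": 0, "y": 0, "z": 0, "roll": 0},
  {"x": 0, "y": 0, "z": 0, "roll": 0},
])

```text
clock: 20.85
tool_pos: [0.5632, -0.0038, 0.0325]
orientation: [-180.0, -0.0, 7.1]
force: [3.9, -0.5, -4.7]
opening: 0.0116
```

jog_arm([
  {"x": 0.1, "y": 0, "z": 0, "roll": 0},
  {"x": 0, "y": 0, "z": 0, "roll": 0},
  {"x": 0, "y": 0, "z": 0, "roll": 0},
])

```text
clock: 21.15
tool_pos: [0.5633, -0.0038, 0.0326]
orientation: [180.0, 0.0, 7.1]
force: [-0.7, 0.6, -0.4]
opening: 0.0118
```

```bash
python3 st.py w13|head -1
python3 - <<'E'
import cv2
a=cv2.imread("pics/w13.png");cv2.imwrite("pics/w13c.png",cv2.resize(a[0:200,130:380],None,fx=3,fy=3,interpolation=cv2.INTER_CUBIC))
E
```

```text
[ 0.56330972 -0.00380364  0.03255195] [1.79998613e+02 3.73935487e-02 7.11768450e+00] [-0.65290863  0.60988551 -0.35472047] 0.011831036021712047 21.15
```

View pics/w13c.png

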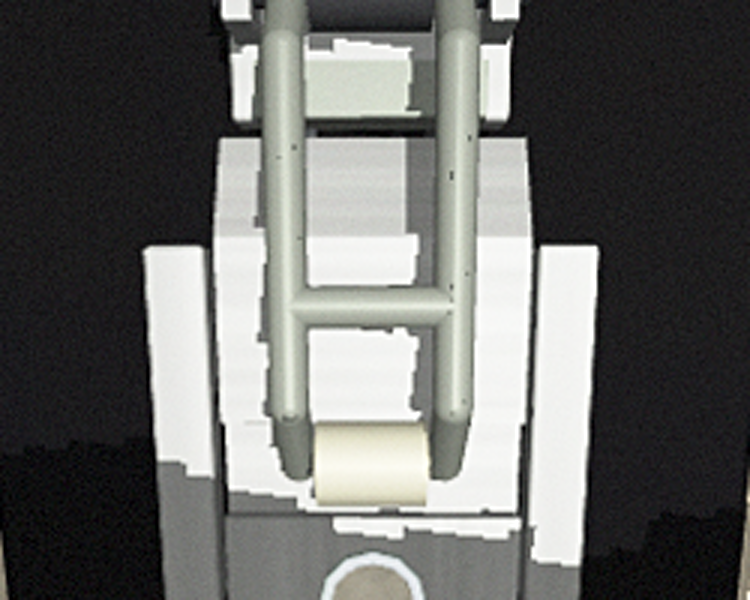

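The TCP has held at 0.5632 through 2 mm of command while the force went from +3.9 to -0.7 N, so the roller drew the nose to the stop. One more small press should confirm it.

jog_arm([
  {"x": 0.1, "y": 0, "z": 0, "roll": 0},
  {"x": 0, "y": 0, "z": 0, "roll": 0},
  {"x": 0, "y": 0, "z": 0, "roll": 0},
])

```text
clock: 21.7
tool_pos: [0.5636, -0.0039, 0.0325]
orientation: [180.0, 0.1, 7.1]
force: [-6.5, 1.9, 5.6]
opening: 0.0115
```

jog_arm([
  {"x": 0.1, "y": 0, "z": 0, "roll": 0},
  {"x": 0, "y": 0, "z": 0, "roll": 0},
  {"x": 0, "y": 0, "z": 0, "roll": 0},
])

```text
clock: 22.0
tool_pos: [0.5644, -0.0039, 0.0325]
orientation: [180.0, 0.1, 7.1]
force: [-6.3, 1.3, 6.3]
opening: 0.012
```

At a steady 6.4 N it still moved 0.8 mm, so this was friction and not yet a hard stop. Going on in small steps.

jog_arm([
  {"x": 0.05, "y": 0, "z": -0.02, "roll": 0},
  {"x": 0.05, "y": 0, "z": 0, "roll": 0},
  {"x": 0, "y": 0, "z": 0, "roll": 0},
])

```text
clock: 22.3
tool_pos: [0.565, -0.0038, 0.0325]
orientation: [180.0, 0.2, 7.1]
force: [-7.5, 1.8, 6.0]
opening: 0.0118
```

jog_arm([
  {"x": 0.05, "y": 0, "z": 0, "roll": 0},
  {"x": 0, "y": 0, "z": 0, "roll": 0},
  {"x": 0, "y": 0, "z": 0, "roll": 0},
])

```text
clock: 22.6
tool_pos: [0.565, -0.0038, 0.0325]
orientation: [180.0, 0.2, 7.1]
force: [-10.2, 2.7, 8.3]
opening: 0.0118
```

```bash
python3 st.py w14|head -1
python3 - <<'E'
import cv2
a=cv2.imread("pics/w14.png");cv2.imwrite("pics/w14c.png",cv2.resize(a[0:200,130:380],None,fx=3,fy=3,interpolation=cv2.INTER_CUBIC))
E
```

```text
[ 0.56495684 -0.00380625  0.03252955] [179.98667107   0.22182446   7.09118517] [-10.18838597   2.72700859   8.31476302] 0.011826946028470234 22.6
```

View pics/w14c.png

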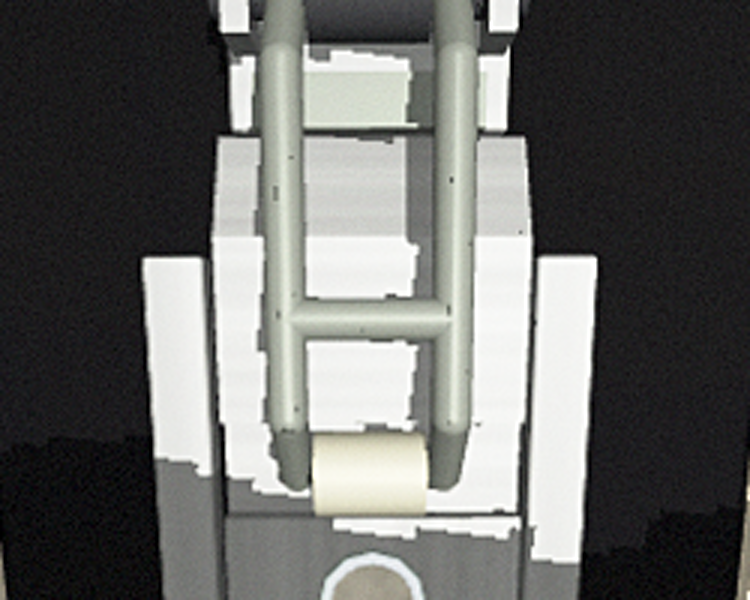

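It now stalls at 0.5650 while the force climbs from 7.5 to 10.2 N, so the nose is home at the stop. The roller, at crop rows 433–515, lies within the groove (423–515). I'll relax the overdrive, then release.

jog_arm([
  {"x": -0.1, "y": 0.02, "z": -0.03, "roll": 0},
  {"x": -0.05, "y": 0, "z": 0, "roll": 0},
  {"x": 0, "y": 0, "z": 0, "roll": 0},
  {"x": 0, "y": 0, "z": 0, "roll": 0},
])

```text
clock: 23.25
tool_pos: [0.565, -0.0039, 0.0326]
orientation: [180.0, 0.1, 7.1]
force: [-4.6, 2.7, -0.9]
opening: 0.0117
```

```bash
python3 -c "
from plant import ctrl
for i in range(1): print(ctrl.get_obs())"
```

```text
{'clock': 23.25, 'joint_pos': array([ 1.94413014e+01,  2.18692738e+01, -2.64874474e+01, -2.23481115e-02,
       -4.17294060e+01,  7.76762700e+01]), 'qvel': array([-0.0713539 , -0.01157971, -0.02007873, -0.01390013, -0.03444726,
       -0.04781706]), 'tau': array([ -1.03142604, -52.83846259,  24.01029646,   6.29769534,
         1.51926924,  -0.11543387]), 'tool_pos': array([ 0.5650242 , -0.00385865,  0.03256967]), 'orientation': array([1.79996125e+02, 8.73141251e-02, 7.10087897e+00]), 'force': array([-4.63037006,  2.65207234, -0.90878517]), 'moment': array([0.5487499 , 1.70740812, 0.08539239]), 'opening': 0.011691544776360172}
```

jog_arm([
  {"x": -0.04, "y": -0.05, "z": 0, "roll": 0},
  {"x": 0, "y": 0, "z": 0, "roll": 0},
  {"x": 0, "y": 0, "z": 0, "roll": 0},
])

```text
clock: 23.55
tool_pos: [0.565, -0.0036, 0.0327]
orientation: [180.0, 0.0, 7.1]
force: [-2.7, -0.6, -3.7]
opening: 0.012
```

jog_arm([
  {"x": 0, "y": 0, "z": 0, "roll": 0},
  {"x": 0, "y": 0, "z": 0, "roll": 0},
  {"x": 0, "y": 0, "z": 0, "roll": 0},
  {"x": 0, "y": 0, "z": 0, "roll": 0},
  {"x": 0, "y": 0, "z": 0, "roll": 0},
  {"x": 0, "y": 0, "z": 0, "roll": 0},
], gripper=4)

```text
clock: 24.15
tool_pos: [0.5655, -0.0032, 0.0331]
orientation: [-180.0, -0.0, 7.1]
force: [-0.6, 0.3, -0.1]
opening: 0.0399
```

```bash
python3 st.py w15|head -1
```

```text
[ 0.56550835 -0.00321337  0.03308224] [-1.79997240e+02 -2.32257526e-02  7.11852862e+00] [-0.5524432   0.27250404 -0.11753933] 0.03991086131612729 24.15
```

View pics/w15.png

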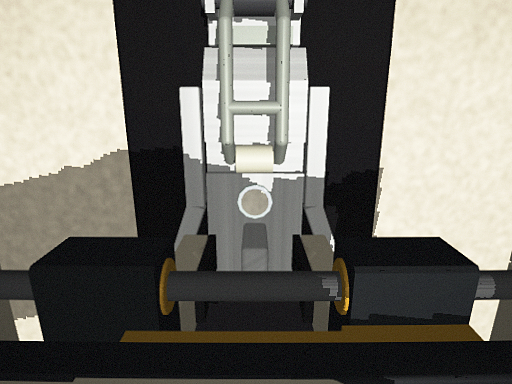

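The jaws are open and clear of the tab at (256,245), with the roller in the groove at (254,157). Rising straight up.

jog_arm([
  {"x": 0, "y": 0, "z": -0.5, "roll": 0},
  {"x": 0, "y": 0, "z": -1, "roll": 0},
  {"x": 0, "y": 0, "z": -2, "roll": 0},
  {"x": 0, "y": 0, "z": -3, "roll": 0},
  {"x": 0, "y": 0, "z": -4, "roll": 0},
  {"x": 0, "y": 0, "z": -3, "roll": 0},
  {"x": 0, "y": 0, "z": 0, "roll": 0},
  {"x": 0, "y": 0, "z": 0, "roll": 0},
  {"x": 0, "y": 0, "z": 0, "roll": 0},
])

```text
clock: 25.3
tool_pos: [0.5647, -0.0034, 0.1676]
orientation: [-180.0, 0.0, 7.1]
force: [-0.2, 0.7, -0.1]
opening: 0.0403
```

```bash
python3 st.py w16|head -1;  python3 - <<'E'
from h import *
s=ctrl.snapshot("side");cv2.imwrite("pics/s16.png",cv2.resize(s["image"][130:260,170:370,::-1],None,fx=4,fy=4,interpolation=cv2.INTER_CUBIC))
a=cv2.imread("pics/w16.png");cv2.imwrite("pics/w16c.png",cv2.resize(a[0:260,156:356],None,fx=2.3*1.,fy=2.3,interpolation=cv2.INTER_CUBIC))
E
```

```text
[ 0.56468274 -0.00336718  0.1675747 ] [-1.79991884e+02  4.88824215e-02  7.10309765e+00] [-0.16477841  0.66870991 -0.06189753] 0.040267433568950274 25.3
```

View pics/w16c.png

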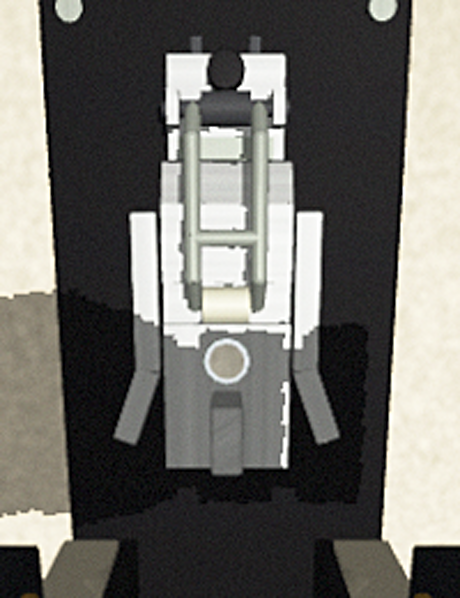

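View pics/s16.png

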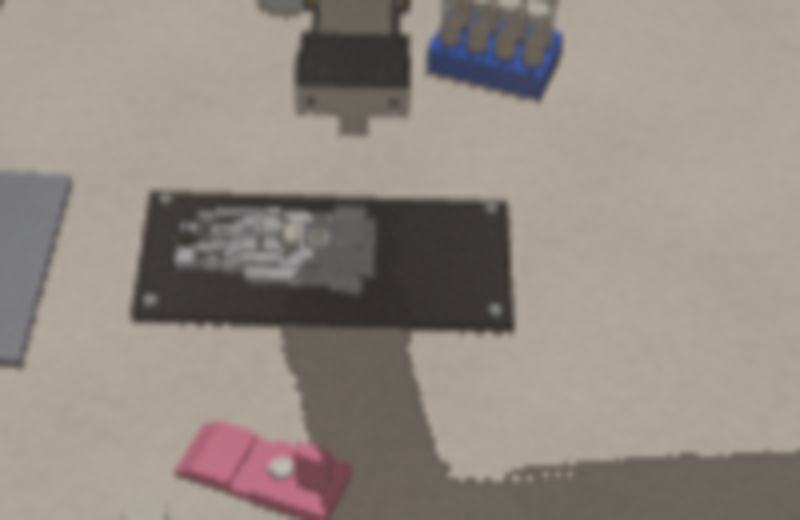

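The wrist view shows the carrier straight and centred between the rails: plate at crop 162–293, rail faces at about 157 and 297. The roller centre, at row 304, is in the groove (rows 283–322), and the nose is against the stop. The rack is in place in the side view and the gripper is well clear.

Run:
```python
from h import *
s=ctrl.snapshot("top")
for q in ["rack","bottle","jar"]: print(q,[(r["confidence"],(np.array(r["position"])*[512,384]).round(1)) for r in ctrl.search_frame("top",q)][:2])
print(ctrl.close_job())
```

```text
rack [(0.57, array([372.6, 220. ]))]
bottle [(0.47, array([156.9, 165.2])), (0.28, array([395. , 151.2]))]
jar [(0.85, array([394.9, 149.6]))]
the job is handed in; nothing more can be done
None
```

I picked up the bare aluminium carrier by its tab, set it on the stage in front of the rails and slid it under the hold-down arm to the end stop. Then I let go, raised the gripper clear and handed the job in at about 25 s. No verdict is given, so what follows is my own checking.

- **Final position:** The last wrist picture shows the carrier centred between the rails, with the roller in the groove and the nose at the stop. I estimate its origin at about +14 mm on the stage. I judged the roller's drop from the pictures and forces, because the arm angle itself cannot be read.
- **Forces:** The largest I read at the tool was about 10 N forward at the stop and 8 N upward. I only read force at the end of each move, so brief peaks would not show.
- **Feel for the stop:** I first took about 6 N of friction for the stop. The carrier moved nearly 2 mm further before it stalled for good and the force climbed.
- **Rack, bottle and jar:** In the last top view, their detected positions differ from the start by about 2 to 5 pixels, within the detector's scatter. The bottle was the least certain, with a confidence of 0.47.

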